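# Set the fence presetter to 375 and enter it

## Task

Before the next rip cut, set the three press-to-turn digit wheels of the saw's fence presetter so that they read 375 from left to right, each one up and locked on its digit; press the wheels gently, so that they do not bottom out hard. Only when all three read right, press the green enter button fully down and let it come up again. Leave the plane, the square, the rasp and the bits of wood round it as they lie.

Things in the scene. Friction and masses are not known exactly. Their poses are not given: they have to be found in the camera images.
- presetter: fence presetter: green steel case, 130 (x) x 210 mm (y), held by magnets. Origin: mid underside; x to its back, y left. Three digit wheels, 38 mm apart. Up, a wheel is locked on its digit; pressed 2.8 mm down it is free to turn; hard stop at 5 mm; let go, it springs up into the nearest digit. Spring on the finger: 3 N at first, 7.5 N free, 10.5 N at the stop. Over 20 N harms it.
- wheel_hundreds (a joint): turn of the left wheel (hundreds), rad: the digit at its top, level with the red pointer, is value / 0.6283 (0 to 9, stops just beyond). Grows as the wheel's top is pushed away from the robot, along the presetter's +x; 14 mm of finger drag across the top is one click (0.6283).
- slot_hundreds (a point): point level with the grey plate (62 mm above the table), straight below the top of the left wheel's finger rim, mid-width; in the presetter frame at x 0, y 62 mm. Finger rim: black ribbed cylinder, radius 22 mm, 14 mm wide, rubbery, axis along the presetter's y; its top is 10 to 18 mm above this point, different every time. White band with black digits (radius 19 mm) 7 to 19 mm left of it.
- wheel_tens (a joint): turn of the middle wheel (tens), rad: the digit at its top, level with the red pointer, is value / 0.6283 (0 to 9, stops just beyond). Grows as the wheel's top is pushed away from the robot, along the presetter's +x; 14 mm of finger drag across the top is one click (0.6283).
- slot_tens (a point): point level with the grey plate (62 mm above the table), straight below the top of the middle wheel's finger rim, mid-width; in the presetter frame at x 0, y 24 mm. Finger rim: black ribbed cylinder, radius 22 mm, 14 mm wide, rubbery, axis along the presetter's y; its top is 10 to 18 mm above this point, different every time. White band with black digits (radius 19 mm) 7 to 19 mm left of it.
- wheel_ones (a joint): turn of the right wheel (ones), rad: the digit at its top, level with the red pointer, is value / 0.6283 (0 to 9, stops just beyond). Grows as the wheel's top is pushed away from the robot, along the presetter's +x; 14 mm of finger drag across the top is one click (0.6283).
- slot_ones (a point): point level with the grey plate (62 mm above the table), straight below the top of the right wheel's finger rim, mid-width; in the presetter frame at x 0, y -14 mm. Finger rim: black ribbed cylinder, radius 22 mm, 14 mm wide, rubbery, axis along the presetter's y; its top is 10 to 18 mm above this point, different every time. White band with black digits (radius 19 mm) 7 to 19 mm left of it.
- enter (a joint): travel of the green enter button, m: 0 up, 0.006 fully down (spring, about 6 N when fully down, then a hard stop).
- enter_top (a point): centre of the top face of the green round button (28 mm across, in a black collar 44 mm across and 12 mm high), 80 mm above the table when up; at (0, -70) mm in the presetter frame. The 20 N limit does not hold for it.
- jack_plane: wooden bench plane, 235x56x119 mm, by the fence; leave it alone; origin: centre of its underside
- try_square: try square, 130x178x25 mm, lying flat; leave it alone; origin: centre of its underside
- strip: planed wooden strip, 300x22x12 mm; leave it alone; origin: centre of its underside
- rasp: rasp with a wooden handle, 288x28x31 mm, at the far edge; leave it alone; origin: centre of its underside
- scrap_3: pale offcut, 67x55x32 mm; leave it alone; origin: centre of its underside

How it is judged:
On the way, in this order (a step that is already met when the one before it is completed fails the run):
1. all three wheels are up and locked on 3, 7 and 5 (value of joint wheel_hundreds between 1.765 and 2.005 rad and value of joint wheel_tens between 4.2782 and 4.5182 rad and value of joint wheel_ones between 3.0216 and 3.2616 rad), for 0.2 s.
2. the green enter button is pressed fully down (value of joint enter above 0.005 m), for 0.05 s.
At the end, for the whole second after the job is handed in: the wheels read 3, 7 and 5 from left to right (joints within 0.12 rad of 1.885, 4.398 and 3.142), and the enter button is up again (under 1.5 mm) (all of step 1 and value of joint enter below 0.0015 m); the robot touches nothing.
It fails at once if the fingers or the arm load the presetter's wheels or case with more than 20 N (the button apart) (contact force between any of the arm, the fingers and presetter above 20 N).
It fails at once if the enter button is pressed (more than 3 mm) while a wheel is not on its digit (value of joint enter above 0.003 m and not (value of joint wheel_hundreds between 1.765 and 2.005 rad and value of joint wheel_tens between 4.2782 and 4.5182 rad and value of joint wheel_ones between 3.0216 and 3.2616 rad)).
It fails at once if a tool or piece of wood round about is shifted by more than 20 mm (distance of any of jack_plane, try_square, strip, rasp, scrap_3 from where it was at the start of the episode above 0.02 m).
It also fails if it takes over 72 s, if anything falls off the work surface, if the arm or the gripper's body presses on something with over 40 N, if the wrist force passes 120 N, or if a joint passes its speed limit or range.

## Robot

A 6-joint arm with a two-finger parallel gripper is mounted at the origin on the work surface; the furniture and walls round the work are solid. World frame = base frame: x ahead of the robot, y to its left, z up, the work surface at z = 0. Lengths are in m, angles in rad, forces in N, time in s.
With the tool pointing down it reaches from about 0.375 to 0.9 m from the base axis. Payload 3.1 kg.
Tool frame: the origin (TCP) lies at the centre of the arm's flange, where the gripper is bolted on; the fingertips stand 182 mm ahead of it and the grasp point (between the pads) lies 164 mm ahead of it (env.grasp_offset is the distance from the TCP to the grasp point, in m); z points along the fingers, y is the line along which they close (so a half turn about z gives the same grasp; the last joint's range is limited). The gripper opens to 87 mm and grips with 3 to 60 N. Pads are 19 mm wide; open, the fingers measure 117 mm over their backs; the gripper's body (75 mm by 190 mm) begins 51 mm behind the grasp point.
Start: joints at [-1.381, 0.527, 1.433, -0, 1.181, -0.178], TCP at [0.225, -0.583, 0.405] pointing down, gripper open.
Joint ranges: [-3.08, 3.08], [-0.75, 2.2], [0.22, 2.44], [-1.43, 4.57], [0, 2.65], [-2.85, 2.85]. Speed limits (rad/s): [2.79, 2.79, 3.14, 3.14, 3.14, 3.14].

## Interface

Orientations are given as a rotation vector (axis times angle).
In Python, from rig import env gives the robot as it stands.
- The arm moves only by the tool step_arm, never from a script. Its argument "motion" is a list of rows, each an object with "translation": the shift along the tool's x, y, z in mm, a list of three; "spin": the turn about the tool's z in rad; "hand": the closure, from 0 (fully open) to 1 (shut). In form: [{"translation": [x, y, z], "spin": spin, "hand": hand}, ...]. A call has 1 to 12 rows; each row shifts and turns the commanded pose from where the row before left it, along the tool's axes as they then stand; what a row does not reach is not made up. A row lasts 1/10 s, in which the tool goes at most 50 mm and 8.59 degrees, less where a joint would pass 70% of its speed; a pose out of reach is approached as far as the arm can. A call is refused whole if a number of a shift passes 50 or a number of a turn 0.15, either way. A call with a gripper value outside its range is refused whole. The fingers move at their own pace and stop on an object; "newtons" is the grip in N (left out, the last holds). Time passes only in rows, so rows that do not move let the fingers close. It gives the time, the measured TCP pose, the force, the opening and the grip force at its end, in the units of the state.
- env.observe(): the state, without advancing time (a new reading comes with each control period).
- env.capture(name): name is "scene" or "top" or "wrist"; returns a dict with "frame" (400x640x3 uint8, blue, green, red), "depth" (400x640 float32, m along the optical axis (not along the pixel's ray), 0 where there is no reading), "K" (3x3 intrinsics, pixels), "position" and "attitude" of the camera in the world. Camera axes: x right, y down, z forward; pixel columns grow to the right and rows downward; lengths in m; the calibration is good to about 2 mm. The wrist camera is an equidistant fisheye: a pixel r from the principal point sees the ray r / f radians off the axis. A picture is of the moment at which its call begins.
- env.close_job(): hands the job in; it is judged then, once.
Trained networks look in the newest picture that a camera, given by its name, has taken for a name from the list of things; names that differ only in an ending like _2 or _b are one class to them, and where a whole thing is asked for, a point or a joint stands for the part that bears it (a point fixed in the world has none). Each returns a list of dicts, best first, with "conf" (0 to 1); they miss things now and then, are a little off and sometimes report something else, mostly with a low value. They report only what shows in the picture. A call takes as long as a camera call.
- env.look_for(camera, name): "centre" ([x, y, z] in m, in world coordinates, good to about 4 mm: the middle of the surface that is visible of it).
- env.trace(camera, name): "pixels" (400x640 bool, what is visible of it).
The state is a dict: "clock": time; "joint_pos": joint angles; "qd": joint speeds; "joint_efforts": joint torques, N m; "tcp_pos": TCP position; "eef_rot": TCP orientation; "force": force on the tool from outside, world axes, zero at the start; "torque": the same for the moment, N m; "gripper_width": opening from 0.0 (shut) to 1.0 (fully open); "grasp_force": force on a finger pad.
Only numpy, scipy, OpenCV 4.12 (cv2) and the standard library are available. Lean on these libraries where they do the work, as an engineer would, in place of code of your own. Each camera call takes 0.05 s, during which the arm holds its last target. There are 200 camera calls.

## Working session

There is one attempt and no reset: what is moved stays moved. The work goes in short steps, Python scripts to look and compute and a tool call to move; the robot and the scene stay as the last step left them, time stands still between calls to the robot, and variables do not carry over. Pictures are saved under pics/ and viewed, at most 10 in all, crops included, and the job is handed in when it is done.

Besides the shell and the picture viewer there is one more tool, called after "Request:" in YAML: its name, and indented under it one key for each argument. step_arm: Moves the arm, as the interface text tells. Its arguments: {"type":"object","properties":{"motion":{"type":"array","items":{"type":"object","properties":{"translation":{"type":"array","items":{"type":"number"}},"spin":{"type":"number"},"hand":{"type":"number"}}}},"newtons":{"type":"number"}},"required":["motion"]}

```bash
ls; mkdir -p pics; cat > h.py <<'E'
import numpy as np, cv2
from rig import env
from scipy.spatial.transform import Rotation as R
def rot(a):
    a=np.array(a,float)
    return a if a.shape==(3,3) else (R.from_rotvec(a).as_matrix() if a.size==3 else R.from_quat(a).as_matrix())
def pt(c,u,v,z=None):
    "pixel -> world, with depth, or on plane z (pinhole)"
    K=c["K"];ray=np.array([(u-K[0,2])/K[0,0],(v-K[1,2])/K[1,1],1])
    A=rot(c["attitude"]);p=np.array(c["position"])
    if z is None: return p+A@(ray*c["depth"][int(round(v)),int(round(u))])
    d=A@ray; return p+d*(z-p[2])/d[2]
def proj(c,P,fish=False):
    K=c["K"];q=rot(c["attitude"]).T@(np.array(P)-np.array(c["position"]))
    if fish:
        r=np.hypot(q[0],q[1]);t=np.arctan2(r,q[2]);return np.array([K[0,2]+K[0,0]*t*q[0]/r,K[1,2]+K[1,1]*t*q[1]/r])
    return np.array([K[0,2]+K[0,0]*q[0]/q[2],K[1,2]+K[1,1]*q[1]/q[2]])
E
python3 - <<'E'
from h import *
o=env.observe();print({k:np.round(v,3).tolist() for k,v in o.items()})
for n in ["scene","top"]:
    c=env.capture(n);cv2.imwrite(f"pics/{n}0.png",c["frame"]);print(n,c["K"][0,0],np.round(c["position"],3),np.round(c["attitude"],3).tolist())
    for k in ["presetter","slot_hundreds","slot_tens","slot_ones","enter_top","jack_plane","try_square","strip","rasp","scrap_3"]:
        print(k,[(np.round(d["centre"],3).tolist(),round(d["conf"],2)) for d in env.look_for(n,k)[:2]])
E
```

```text
pics
{'clock': 0.0, 'joint_pos': [-1.38, 0.528, 1.434, -0.0, 1.181, -0.178], 'qd': [-0.001, 0.001, 0.001, 0.003, 0.001, 0.0], 'joint_efforts': [-0.001, -44.005, -17.659, 0.063, 0.058, -0.0], 'tcp_pos': [0.225, -0.583, 0.404], 'eef_rot': [-3.086, -0.576, 0.0], 'force': [-0.436, 0.843, 0.468], 'torque': [-0.032, -0.019, 0.01], 'grasp_force': 0.0, 'gripper_width': 0.997}
scene 517.9702296776442 [-0.123  0.523  1.05 ] [-0.998, 2.505, -0.949]
presetter [([0.444, 0.015, 0.061], 0.93)]
slot_hundreds [([0.443, 0.01, 0.066], 0.85), ([0.453, 0.017, 0.073], 0.44)]
slot_tens [([0.443, 0.007, 0.058], 0.92)]
slot_ones [([0.441, 0.005, 0.058], 0.91)]
enter_top [([0.467, -0.083, 0.081], 0.58)]
jack_plane [([0.576, -0.307, 0.059], 0.81), ([0.46, -0.084, 0.082], 0.71)]
try_square [([0.278, -0.356, 0.012], 0.67)]
strip [([0.454, 0.177, 0.016], 0.71)]
rasp [([0.649, 0.024, 0.012], 0.57), ([0.465, -0.085, 0.082], 0.41)]
scrap_3 [([0.627, -0.244, 0.031], 0.7)]
top 392.2190460993456 [ 0.413 -0.095  0.978] [-2.195, 2.173, -0.058]
presetter [([0.464, -0.012, 0.065], 0.83)]
slot_hundreds [([0.456, -0.011, 0.059], 0.59)]
slot_tens [([0.458, -0.011, 0.058], 0.86)]
slot_ones [([0.461, -0.01, 0.06], 0.93)]
enter_top [([0.461, -0.088, 0.085], 0.44)]
jack_plane [([0.458, -0.024, 0.069], 0.64), ([0.52, -0.331, 0.058], 0.6)]
try_square [([0.28, -0.348, 0.01], 0.92)]
strip []
rasp [([0.649, 0.019, 0.012], 0.74)]
scrap_3 [([0.631, -0.252, 0.031], 0.71)]
```

```bash
python3 - <<'E'
from h import *
a=cv2.imread("pics/top0.png");b=cv2.imread("pics/scene0.png")
cv2.imwrite("pics/top0v.png",a)
c=env.capture("top")
print([proj(c,p).round() for p in [(0.46,-0.085,0.08),(0.46,0.05,0.07)]])
c=env.capture("scene")
u,v=proj(c,(0.46,0,0.07)).astype(int);print(u,v)
y0=max(v-75,0);x0=max(u-100,0)
cv2.imwrite("pics/scene0v.png",cv2.resize(b[y0:y0+150,x0:x0+200],None,fx=4,fy=4,interpolation=cv2.INTER_CUBIC));print(x0,y0)
E
```

```text
[array([324., 207.]), array([266., 206.])]
300 237
200 162
```

View pics/top0v.png

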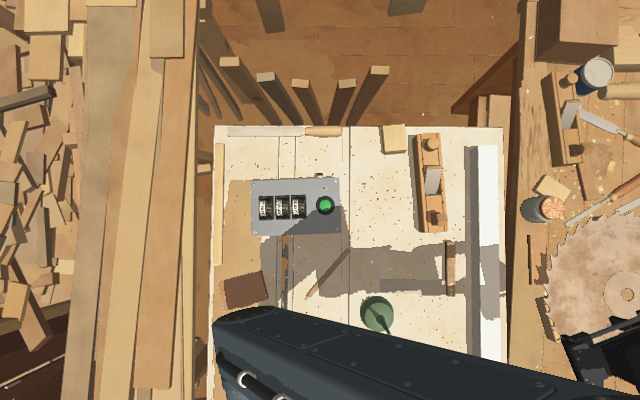

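View pics/scene0v.png

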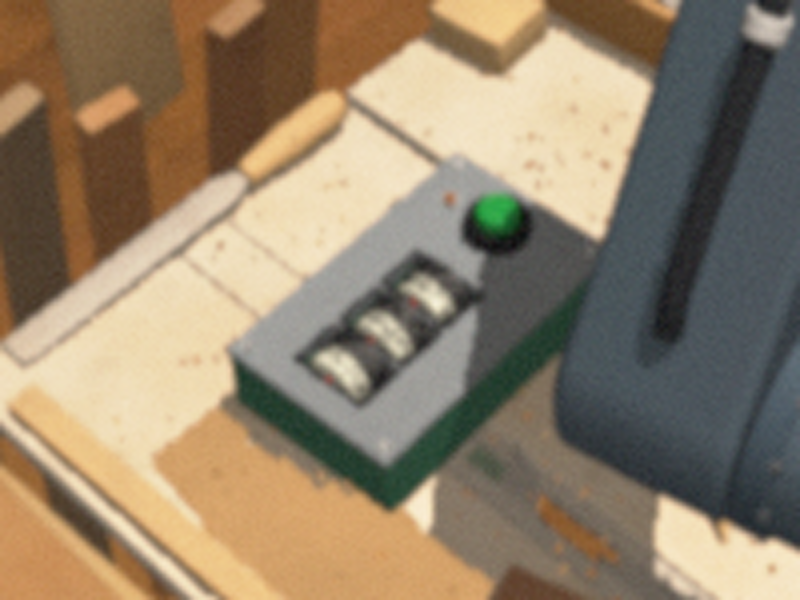

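The top view shows the presetter with its wheels near (266..300,207) and its button at (324,206). The scene crop shows white digit bands to the left of each black rim, but the digits can't be read yet. Next I'll fit the presetter pose from depth.

```bash
cat >> h.py <<'E'
def cloud(c):
    K=c["K"];d=c["depth"];v,u=np.indices(d.shape)
    q=np.stack([(u-K[0,2])/K[0,0]*d,(v-K[1,2])/K[1,1]*d,d],-1)
    P=q@rot(c["attitude"]).T+np.array(c["position"]);P[d==0]=np.nan;return P
def plan(target,yaw_y=None,n=None,step=45.,o=None):
    "rows to bring TCP to target (tool down), tool-y yaw to yaw_y"
    o=o or env.observe();M=rot(o["eef_rot"]);p=np.array(o["tcp_pos"]);t=np.array(target)
    cur=np.arctan2(M[1,1],M[0,1]);dy=0 if yaw_y is None else (yaw_y-cur+np.pi)%(2*np.pi)-np.pi
    n=n or int(max(np.ceil(np.linalg.norm(t-p)*1000/step),np.ceil(abs(dy)/.14),1))
    print("cur yaw_y",cur.round(4),"turn",round(dy,3),"n",n)
    for i in range(n):
        w=M.T@((t-p)/n*1000);print([round(x) if n>1 else round(x,1) for x in w],"spin",round(-dy/n,3))
        M=R.from_rotvec([0,0,dy/n]).as_matrix()@M
E
python3 - <<'E'
from h import *
for n in ["scene","top"]:
    c=env.capture(n);P=cloud(c)
    m=(P[...,2]>.054)&(P[...,2]<.072)&(abs(P[...,0]-.46)<.12)&(abs(P[...,1]-.0)<.16)
    k,l,s,ce=cv2.connectedComponentsWithStats(m.astype(np.uint8));i=1+s[1:,4].argmax();q=P[l==i]
    r=cv2.minAreaRect((q[:,:2]*1000).astype(np.float32));print(n,r,np.median(q[:,2]),len(q))
    f=c["frame"].astype(int);g=(f[...,1]>f[...,2]*1.6)&(f[...,1]>f[...,0]*1.6)&(P[...,2]>.072)&(abs(P[...,1]+.08)<.06)
    print("btn",np.nanmedian(P[g],0),g.sum())
plan([.44,-.02,.36],yaw_y=0.)
E
```

```text
scene ((458.3731689453125, -16.13970947265625), (133.5077667236328, 214.1300506591797), 2.755709409713745) 0.06289137425775937 3301
btn [ 0.458014   -0.08102375  0.08383582] 100
top ((460.1999816894531, -17.266616821289062), (130.10818481445312, 210.52017211914062), 2.889139413833618) 0.06337985753293923 4206
btn [ 0.46355684 -0.08727903  0.08521882] 112
cur yaw_y -1.202 turn 1.202 n 14
[29, -32, 3] spin -0.086
[31, -29, 3] spin -0.086
[34, -27, 3] spin -0.086
[36, -24, 3] spin -0.086
[38, -20, 3] spin -0.086
[39, -17, 3] spin -0.086
[41, -14, 3] spin -0.086
[42, -10, 3] spin -0.086
[43, -6, 3] spin -0.086
[43, -3, 3] spin -0.086
[43, 1, 3] spin -0.086
[43, 5, 3] spin -0.086
[42, 8, 3] spin -0.086
[41, 12, 3] spin -0.086
```

Request:
step_arm:
  motion:
    - {"translation": [29,-32,3],"spin": -0.089,"hand": 1}
    - {"translation": [31,-29,3],"spin": -0.089,"hand": 1}
    - {"translation": [34,-27,3],"spin": -0.089,"hand": 1}
    - {"translation": [36,-24,3],"spin": -0.089,"hand": 1}
    - {"translation": [38,-20,3],"spin": -0.089,"hand": 1}
    - {"translation": [39,-17,3],"spin": -0.089,"hand": 1}
    - {"translation": [41,-14,3],"spin": -0.089,"hand": 1}
    - {"translation": [42,-10,3],"spin": -0.089,"hand": 1}
    - {"translation": [43,-6,3],"spin": -0.089,"hand": 1}
    - {"translation": [43,-3,3],"spin": -0.089,"hand": 1}
    - {"translation": [43,1,3],"spin": -0.089,"hand": 1}
    - {"translation": [43,5,3],"spin": -0.089,"hand": 1}
  newtons: 10

```text
clock: 2.5
tcp_pos: [0.4021, -0.0953, 0.369]
eef_rot: [2.361, 2.071, 0.001]
force: [1.1, -0.6, 0.3]
gripper_width: 0.03
grasp_force: 0.0
```

Request:
step_arm:
  motion:
    - {"translation": [42,8,3],"spin": -0.089,"hand": 1}
    - {"translation": [41,12,3],"spin": -0.089,"hand": 1}
    - {"translation": [0,0,0],"spin": 0,"hand": 1}

```text
clock: 2.8
tcp_pos: [0.4296, -0.0119, 0.3627]
eef_rot: [-2.163, -2.278, -0.002]
force: [-0.8, -0.2, -0.3]
gripper_width: 0.008
grasp_force: 0.0
```

```bash
python3 - <<'E'
from h import *
o=env.observe();print({k:np.round(v,3).tolist() for k,v in o.items()})
c=env.capture("wrist");cv2.imwrite("pics/w1.png",c["frame"]);print(c["K"],np.round(c["position"],3),np.round(c["attitude"],3).tolist())
for y in (62,24,-14):
    P=np.array([.4595,-.0165,.075])+rot([0,0,.049])@[0,y/1000,0];print(P.round(4),proj(c,P,True).round())
E
```

```text
{'clock': 2.8, 'joint_pos': [-0.289, 0.337, 1.95, 0.002, 0.855, -0.342], 'qd': [-0.089, -0.006, 0.01, -0.054, -0.0, -0.011], 'joint_efforts': [1.364, -29.338, -12.52, 0.297, 0.006, 0.051], 'tcp_pos': [0.43, -0.012, 0.363], 'eef_rot': [-2.163, -2.278, -0.002], 'force': [-0.83, -0.219, -0.312], 'torque': [-0.045, -0.103, 0.022], 'grasp_force': 0.0, 'gripper_width': 0.008}
[[309.70691629   0.         322.56907129]
 [  0.         309.70691629 195.06949686]
 [  0.           0.           1.        ]] [0.425 0.06  0.343] [2.876, 0.075, 0.013]
[0.4565 0.0454 0.075 ] [358. 132.]
[0.4583 0.0075 0.075 ] [357. 175.]
[ 0.4602 -0.0305  0.075 ] [355. 215.]
```

View pics/w1.png

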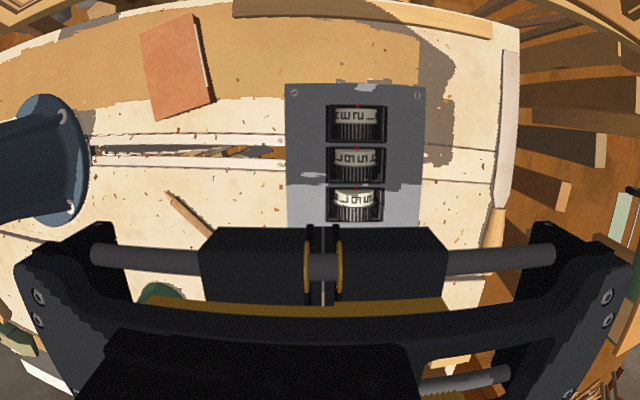

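```bash
python3 - <<'E'
from h import *
a=cv2.imread("pics/w1.png")[95:230,315:400]
cv2.imwrite("pics/w1c.png",cv2.resize(cv2.rotate(a,cv2.ROTATE_90_COUNTERCLOCKWISE),None,fx=5.9,fy=5.9,interpolation=cv2.INTER_CUBIC))
c=env.capture("wrist");f=c["frame"].astype(float)
red=(f[...,2]>130)&(f[...,1]<80)&(f[...,0]<80);ys,xs=np.nonzero(red);s=(xs>320)&(xs<400)&(ys>90)&(ys<230)
n,l,st,ce=cv2.connectedComponentsWithStats((red*1).astype(np.uint8));print([(t[4],q.round(1).tolist()) for t,q in zip(st,ce) if 320<q[0]<400 and 90<q[1]<230])
E
```

```text
[(np.int32(2), [357.0, 102.5]), (np.int32(4), [356.5, 145.5]), (np.int32(3), [355.7, 186.7])]
```

View pics/w1c.png

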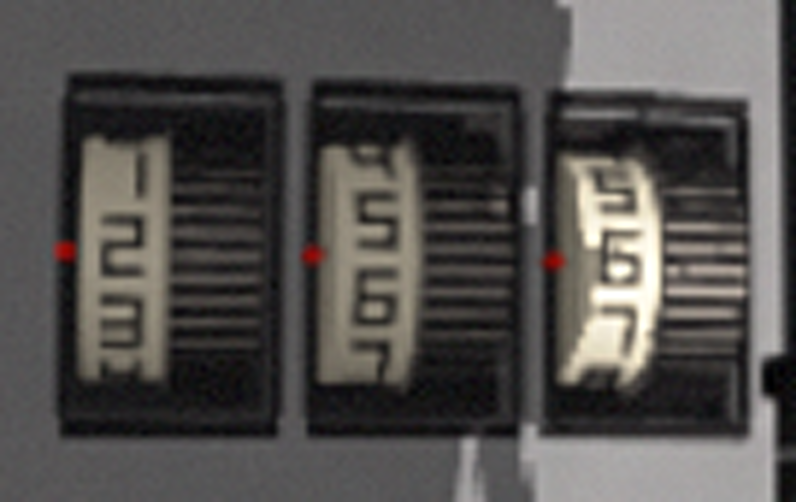

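Hundreds reads 2 and ones reads 6. Tens appears to sit between 5 and 6, with the pointer at row 255 and the digits at 222 and 297. I'll move the camera straight above the wheels to check, and measure the rim heights there.

Request:
step_arm:
  motion:
    - {"translation": [-27,13,20],"spin": 0,"hand": 1}
    - {"translation": [-27,13,23],"spin": 0,"hand": 1}
    - {"translation": [0,0,0],"spin": 0,"hand": 1}
    - {"translation": [0,0,0],"spin": 0,"hand": 1}

```text
clock: 3.3
tcp_pos: [0.457, -0.0704, 0.3193]
eef_rot: [-2.176, -2.264, 0.001]
force: [0.2, 0.1, 1.3]
gripper_width: 0.004
grasp_force: 0.0
```

```bash
cat > wh.py <<'E'
from h import *
def wheels(name,view=True):
    c=env.capture("wrist");K=c["K"];A=rot(c["attitude"]);d=c["depth"]
    v,u=np.indices(d.shape);x=(u-K[0,2])/K[0,0];y=(v-K[1,2])/K[0,0];r=np.hypot(x,y)+1e-9
    ray=np.stack([np.sin(r)*x/r,np.sin(r)*y/r,np.cos(r)],-1);P=(ray/ray[...,2:]*d[...,None])@A.T+np.array(c["position"]);P[d==0]=np.nan
    L=(P-[.4595,-.0165,0])@rot([0,0,.049])
    pl=(abs(L[...,0]-.045)<.01)&(abs(L[...,1]-.02)<.06);print("plate z",np.nanmedian(L[pl][:,2]).round(4))
    for y0 in (.062,.024,-.014):
        m=(abs(L[...,1]-y0)<.005)&(abs(L[...,0])<.02)&(L[...,2]>.062);q=L[m]
        # fit circle centre (x,z), r=22mm
        from scipy.optimize import least_squares
        s=least_squares(lambda t:np.hypot(q[:,0]-t[0],q[:,2]-t[1])-.022,[0,.053],loss="soft_l1",f_scale=.001).x
        print("wheel",y0,"cx",s[0].round(4),"top",(s[1]+.022).round(4),"raw95",np.nanpercentile(q[:,2],95).round(4),len(q))
    # rectified picture at z=.072: x up, y left, 8 px/mm
    S=7.;X,Y=np.meshgrid(np.linspace(.095,-.04,800),np.linspace(.035,-.035,440))  # Y cols, X rows
    W=np.stack([Y,X,np.full_like(X,.072)],-1)@rot([0,0,.049]).T+[.4595,-.0165,0]
    q=(W-np.array(c["position"]))@A;rr=np.hypot(q[...,0],q[...,1]);t=np.arctan2(rr,q[...,2])/rr*K[0,0]
    im=cv2.remap(c["frame"],(K[0,2]+t*q[...,0]).astype(np.float32),(K[1,2]+t*q[...,1]).astype(np.float32),cv2.INTER_CUBIC)
    cv2.imwrite(f"pics/{name}.png",im)
    print("cam",np.round(c["position"],4));return c,L
E
python3 - <<'E'
from wh import *
o=env.observe();print(o["tcp_pos"],o["force"])
wheels("w2")
E
```

```text
[ 0.45700445 -0.07044072  0.31934369] [0.17491857 0.06080768 1.34670596]
plate z 0.221
wheel 0.062 cx 0.0001 top 0.0783 raw95 0.0789 714
wheel 0.024 cx 0.0002 top 0.0759 raw95 0.0765 713
wheel -0.014 cx -0.0009 top 0.2286 raw95 0.2312 5159
cam [0.4532 0.0012 0.2993]
```

View pics/w2.png

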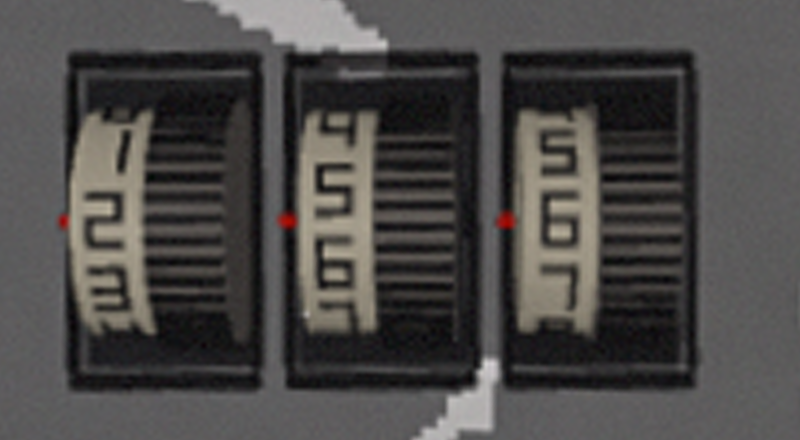

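```bash
sed -i 's/(L\[...,2\]>.062);q/(L[...,2]>.062)\&(L[...,2]<.09);q/; s/<.06);print("plate/<.06)\&(L[...,2]<.1);print("plate/' wh.py; python3 - <<'E'
from wh import *
wheels("w3")
for y in (.062,.024,-.014,-.07):
    P=np.array([.4595,-.0165,.26])+rot([0,0,.049])@[0,y,0];print(y,P.round(4))
o=env.observe();print(o["tcp_pos"],o["force"],rot(o["eef_rot"]).round(4).tolist())
plan([.4565-.007,.0454,.27],.049)
E
```

```text
plate z 0.062
wheel 0.062 cx -0.0 top 0.0782 raw95 0.0788 699
wheel 0.024 cx -0.0 top 0.0759 raw95 0.0765 710
wheel -0.014 cx 0.0001 top 0.0751 raw95 0.0759 690
cam [0.4528 0.0019 0.2998]
0.062 [0.4565 0.0454 0.26  ]
0.024 [0.4583 0.0075 0.26  ]
-0.014 [ 0.4602 -0.0305  0.26  ]
-0.07 [ 0.4629 -0.0864  0.26  ]
[ 0.45666817 -0.06912804  0.3201159 ] [-0.35595979  0.39773861 -1.03905035] [[-0.0421, 0.9991, -0.0006], [0.9991, 0.0421, 0.0003], [0.0003, -0.0006, -1.0]]
cur yaw_y 0.0421 turn 0.007 n 3
[38, -1, 17] spin -0.002
[38, -1, 17] spin -0.002
[38, -1, 17] spin -0.002
```

Request:
step_arm:
  motion:
    - {"translation": [38,-1,17],"spin": -0.002,"hand": 1}
    - {"translation": [38,-1,17],"spin": -0.002,"hand": 1}
    - {"translation": [38,-1,17],"spin": -0.002,"hand": 1}
    - {"translation": [0,0,0],"spin": 0,"hand": 1}
    - {"translation": [0,0,0],"spin": 0,"hand": 1}

```text
clock: 3.9
tcp_pos: [0.4486, 0.0461, 0.2693]
eef_rot: [2.162, 2.279, -0.0]
force: [0.8, -1.0, -0.3]
gripper_width: 0.008
grasp_force: 0.0
```

```bash
python3 - <<'E'
from h import *
for i in range(4):
    o=env.observe();print(np.round(o["tcp_pos"],4),np.round(o["force"],2));env.capture("top")
plan([.4565-.007,.0454,.2625],.049,n=1)
E
```

```text
[0.4486 0.0461 0.2693] [ 0.84 -0.96 -0.28]
[0.4492 0.0452 0.2696] [-0.51  0.71  0.4 ]
[0.4495 0.0446 0.2697] [ 1.16 -0.63 -0.27]
[0.4496 0.0443 0.2697] [ 0.05 -0.21  0.24]
cur yaw_y 0.0484 turn 0.001 n 1
[np.float64(1.3), np.float64(-0.1), np.float64(7.1)] spin -0.001
```

Request:
step_arm:
  motion:
    - {"translation": [1,0,4],"spin": 0,"hand": 1}
    - {"translation": [0,0,4],"spin": 0,"hand": 1}
    - {"translation": [0,0,1],"spin": 0,"hand": 1}
    - {"translation": [0,0,0],"spin": 0,"hand": 1}
    - {"translation": [0,0,0],"spin": 0,"hand": 1}

```text
clock: 4.6
tcp_pos: [0.4493, 0.0457, 0.2598]
eef_rot: [2.165, 2.276, -0.0]
force: [-0.1, -2.5, 4.0]
gripper_width: 0.002
grasp_force: 1.6
```

Request:
step_arm:
  motion:
    - {"translation": [0,0,1],"spin": 0,"hand": 1}
    - {"translation": [0,0,0],"spin": 0,"hand": 1}
    - {"translation": [0,0,0],"spin": 0,"hand": 1}

```text
clock: 4.9
tcp_pos: [0.4493, 0.0459, 0.2589]
eef_rot: [2.164, 2.276, 0.0]
force: [-0.7, -3.0, 4.8]
gripper_width: 0.005
grasp_force: 2.3
```

Request:
step_arm:
  motion:
    - {"translation": [0,0,1],"spin": 0,"hand": 1}
    - {"translation": [0,0,0],"spin": 0,"hand": 1}
    - {"translation": [0,0,0],"spin": 0,"hand": 1}

```text
clock: 5.2
tcp_pos: [0.4493, 0.0459, 0.2579]
eef_rot: [2.164, 2.276, 0.0]
force: [-1.4, -3.4, 6.4]
gripper_width: 0.006
grasp_force: 3.0
```

Request:
step_arm:
  motion:
    - {"translation": [0,0,1],"spin": 0,"hand": 1}
    - {"translation": [0,0,0.5],"spin": 0,"hand": 1}
    - {"translation": [0,0,0],"spin": 0,"hand": 1}
    - {"translation": [0,0,0],"spin": 0,"hand": 1}

```text
clock: 5.6
tcp_pos: [0.4493, 0.0459, 0.2566]
eef_rot: [2.164, 2.276, 0.0]
force: [-2.0, -3.9, 8.3]
gripper_width: 0.004
grasp_force: 4.0
```

Request:
step_arm:
  motion:
    - {"translation": [0,1,0],"spin": 0,"hand": 1}
    - {"translation": [0,1,0],"spin": 0,"hand": 1}
    - {"translation": [0,1,0],"spin": 0,"hand": 1}

```text
clock: 5.9
tcp_pos: [0.4525, 0.0461, 0.2567]
eef_rot: [2.164, 2.276, 0.001]
force: [-0.4, -3.6, 8.0]
gripper_width: 0.005
grasp_force: 4.1
```

Request:
step_arm:
  motion:
    - {"translation": [0,1,0.3],"spin": 0,"hand": 1}
    - {"translation": [0,2,0],"spin": 0,"hand": 1}
    - {"translation": [0,2,0],"spin": 0,"hand": 1}
    - {"translation": [0,2,0],"spin": 0,"hand": 1}
    - {"translation": [0,2,0],"spin": 0,"hand": 1}
    - {"translation": [0,2,0],"spin": 0,"hand": 1}
    - {"translation": [0,0,0],"spin": 0,"hand": 1}
    - {"translation": [0,0,0],"spin": 0,"hand": 1}

```text
clock: 6.7
tcp_pos: [0.4644, 0.0467, 0.2567]
eef_rot: [2.163, 2.274, 0.004]
force: [1.4, -1.8, 7.0]
gripper_width: 0.007
grasp_force: 3.9
```

Request:
step_arm:
  motion:
    - {"translation": [0,0,-2],"spin": 0,"hand": 1}
    - {"translation": [0,0,-2],"spin": 0,"hand": 1}
    - {"translation": [0,0,-3],"spin": 0,"hand": 1}
    - {"translation": [0,0,-7],"spin": 0,"hand": 1}
    - {"translation": [-38,-16,-10],"spin": 0,"hand": 1}
    - {"translation": [0,0,0],"spin": 0,"hand": 1}
    - {"translation": [0,0,0],"spin": 0,"hand": 1}

```text
clock: 7.4
tcp_pos: [0.4487, 0.0077, 0.2801]
eef_rot: [-2.167, -2.273, -0.0]
force: [0.4, 0.4, -0.0]
gripper_width: 0.006
grasp_force: 0.0
```

```bash
python3 - <<'E'
from wh import *
wheels("w4")
print(env.observe()["force"].__repr__())
plan([.4583-.011,.0075,.263],.049,n=1)
E
```

```text
plate z 0.0621
wheel 0.062 cx -0.0001 top 0.0783 raw95 0.0789 995
wheel 0.024 cx 0.0001 top 0.0759 raw95 0.0763 338
wheel -0.014 cx 0.0 top 0.075 raw95 nan 0
cam [0.4443 0.0793 0.2601]
array([-0.39913604, -0.40971259,  0.41428505])
cur yaw_y 0.0489 turn 0.0 n 1
[np.float64(-0.6), np.float64(-1.6), np.float64(17.0)] spin -0.0
  return np.nanmean(a, axis, out=out, keepdims=keepdims)
```

View pics/w4.png

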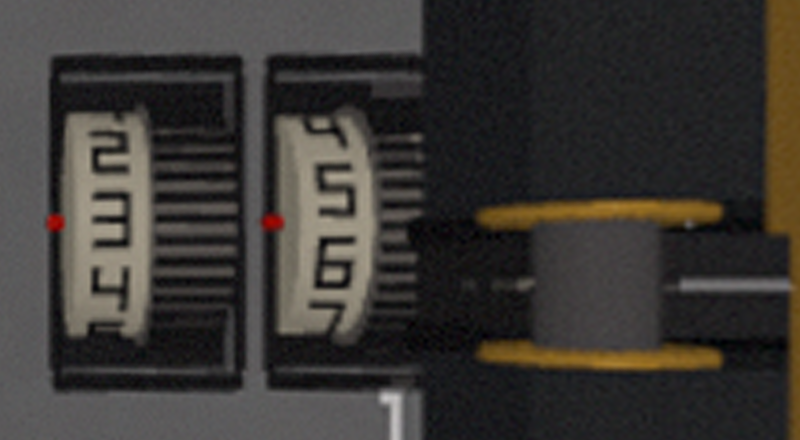

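Hundreds now reads 3. Next is tens, which is at about 5.4, so I'll bring it to 6 first.

Request:
step_arm:
  motion:
    - {"translation": [0,5,8],"spin": 0,"hand": 1}
    - {"translation": [0,0,8],"spin": 0,"hand": 1}
    - {"translation": [0,0,4],"spin": 0,"hand": 1}
    - {"translation": [0,0,1],"spin": 0,"hand": 1}
    - {"translation": [0,0,0],"spin": 0,"hand": 1}
    - {"translation": [0,0,0],"spin": 0,"hand": 1}

```text
clock: 8.05
tcp_pos: [0.4538, 0.0086, 0.2588]
eef_rot: [-2.164, -2.276, 0.0]
force: [-0.6, 0.6, 1.5]
gripper_width: 0.003
grasp_force: 0.7
```

Request:
step_arm:
  motion:
    - {"translation": [0,0,1],"spin": 0,"hand": 1}
    - {"translation": [0,0,1],"spin": 0,"hand": 1}
    - {"translation": [0,0,0],"spin": 0,"hand": 1}

```text
clock: 8.35
tcp_pos: [0.454, 0.0085, 0.2574]
eef_rot: [2.166, 2.276, 0.001]
force: [-1.3, 2.1, 7.7]
gripper_width: 0.006
grasp_force: 3.8
```

Request:
step_arm:
  motion:
    - {"translation": [0,0,1],"spin": 0,"hand": 1}
    - {"translation": [0,0,0],"spin": 0,"hand": 1}
    - {"translation": [0,0,0],"spin": 0,"hand": 1}

```text
clock: 8.65
tcp_pos: [0.4541, 0.0085, 0.2566]
eef_rot: [2.165, 2.275, 0.002]
force: [-1.3, 3.4, 8.2]
gripper_width: 0.006
grasp_force: 4.4
```

Request:
step_arm:
  motion:
    - {"translation": [0,0,0.4],"spin": 0,"hand": 1}
    - {"translation": [0,1,0],"spin": 0,"hand": 1}
    - {"translation": [0,1,0],"spin": 0,"hand": 1}
    - {"translation": [0,1,0],"spin": 0,"hand": 1}

```text
clock: 9.05
tcp_pos: [0.4573, 0.0087, 0.2563]
eef_rot: [2.165, 2.275, 0.002]
force: [-0.3, 2.9, 9.4]
gripper_width: 0.007
grasp_force: 4.6
```

Request:
step_arm:
  motion:
    - {"translation": [0,2,0],"spin": 0,"hand": 1}
    - {"translation": [0,2,0],"spin": 0,"hand": 1}
    - {"translation": [0,2,0],"spin": 0,"hand": 1}
    - {"translation": [0,0,0],"spin": 0,"hand": 1}
    - {"translation": [0,0,0],"spin": 0,"hand": 1}

```text
clock: 9.55
tcp_pos: [0.4637, 0.0089, 0.2565]
eef_rot: [2.165, 2.274, 0.004]
force: [0.0, 2.4, 9.1]
gripper_width: 0.007
grasp_force: 4.5
```

Request:
step_arm:
  motion:
    - {"translation": [0,0,-2],"spin": 0,"hand": 1}
    - {"translation": [0,0,-2],"spin": 0,"hand": 1}
    - {"translation": [0,0,-3],"spin": 0,"hand": 1}
    - {"translation": [0,0,-7],"spin": 0,"hand": 1}
    - {"translation": [-45,0,-30],"spin": 0,"hand": 1}
    - {"translation": [-36,0,-20],"spin": 0,"hand": 1}
    - {"translation": [0,0,0],"spin": 0,"hand": 1}
    - {"translation": [0,0,0],"spin": 0,"hand": 1}

```text
clock: 10.35
tcp_pos: [0.4668, -0.0695, 0.3177]
eef_rot: [2.167, 2.273, 0.001]
force: [-0.3, 0.2, 0.7]
gripper_width: 0.006
grasp_force: 0.0
```

```bash
python3 - <<'E'
from wh import *
wheels("w5")
plan([.4583-.007,.0075,.263],.049,n=2)
E
```

```text
plate z 0.062
wheel 0.062 cx -0.0 top 0.0782 raw95 0.0788 713
wheel 0.024 cx 0.0001 top 0.0787 raw95 0.0793 742
wheel -0.014 cx 0.0001 top 0.0752 raw95 0.0758 699
cam [0.4625 0.002  0.2977]
cur yaw_y 0.0491 turn -0.0 n 2
[38, -6, 27] spin 0.0
[38, -6, 27] spin 0.0
```

View pics/w5.png

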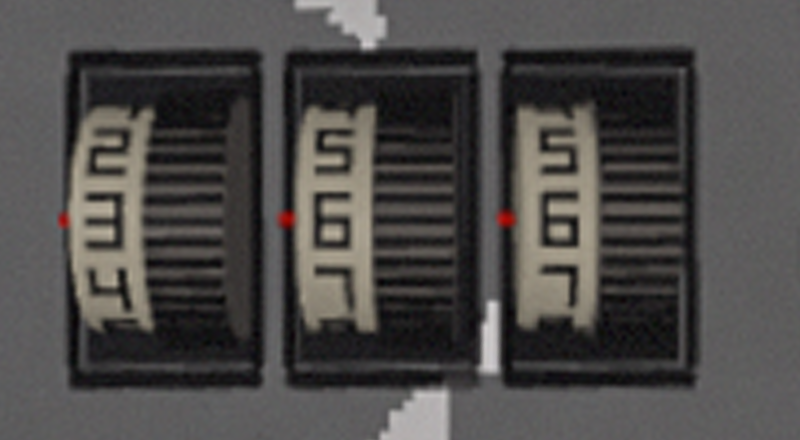

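Now it reads 3 6 6, all locked. Next is tens +1.

Request:
step_arm:
  motion:
    - {"translation": [38,-6,27],"spin": 0,"hand": 1}
    - {"translation": [37,-6,25],"spin": 0,"hand": 1}
    - {"translation": [0,0,0],"spin": 0,"hand": 1}
    - {"translation": [0,0,2],"spin": 0,"hand": 1}
    - {"translation": [0,0,1],"spin": 0,"hand": 1}
    - {"translation": [0,0,1],"spin": 0,"hand": 1}
    - {"translation": [0,0,0],"spin": 0,"hand": 1}
    - {"translation": [0,0,0],"spin": 0,"hand": 1}

```text
clock: 11.2
tcp_pos: [0.4515, 0.0049, 0.2617]
eef_rot: [2.166, 2.274, 0.001]
force: [0.9, 0.5, -0.1]
gripper_width: 0.007
grasp_force: 0.2
```

Request:
step_arm:
  motion:
    - {"translation": [0,0,1],"spin": 0,"hand": 1}
    - {"translation": [0,0,0],"spin": 0,"hand": 1}
    - {"translation": [0,0,0],"spin": 0,"hand": 1}

```text
clock: 11.5
tcp_pos: [0.4514, 0.0052, 0.2606]
eef_rot: [2.164, 2.275, 0.001]
force: [0.4, -2.2, 2.9]
gripper_width: 0.008
grasp_force: 1.4
```

Request:
step_arm:
  motion:
    - {"translation": [0,0,1],"spin": 0,"hand": 1}
    - {"translation": [0,0,1],"spin": 0,"hand": 1}
    - {"translation": [0,0,1],"spin": 0,"hand": 1}
    - {"translation": [0,0,0],"spin": 0,"hand": 1}
    - {"translation": [0,0,0],"spin": 0,"hand": 1}

```text
clock: 12.0
tcp_pos: [0.4513, 0.0053, 0.2576]
eef_rot: [2.164, 2.276, 0.0]
force: [-1.2, -4.0, 7.5]
gripper_width: 0.003
grasp_force: 3.5
```

Request:
step_arm:
  motion:
    - {"translation": [0,0,0.5],"spin": 0,"hand": 1}
    - {"translation": [0,0,0.3],"spin": 0,"hand": 1}
    - {"translation": [0,0,0],"spin": 0,"hand": 1}
    - {"translation": [0,1,0],"spin": 0,"hand": 1}
    - {"translation": [0,1,0],"spin": 0,"hand": 1}

```text
clock: 12.5
tcp_pos: [0.4533, 0.0053, 0.2569]
eef_rot: [2.164, 2.276, -0.0]
force: [-0.2, -3.8, 7.3]
gripper_width: 0.005
grasp_force: 4.1
```

Request:
step_arm:
  motion:
    - {"translation": [0,2,0],"spin": 0,"hand": 1}
    - {"translation": [0,2,0],"spin": 0,"hand": 1}
    - {"translation": [0,2,0],"spin": 0,"hand": 1}
    - {"translation": [0,2,0],"spin": 0,"hand": 1}
    - {"translation": [0,2,0],"spin": 0,"hand": 1}
    - {"translation": [0,2,0],"spin": 0,"hand": 1}
    - {"translation": [0,0,0],"spin": 0,"hand": 1}
    - {"translation": [0,0,0],"spin": 0,"hand": 1}

```text
clock: 13.3
tcp_pos: [0.4662, 0.006, 0.2572]
eef_rot: [2.163, 2.274, 0.003]
force: [2.0, -1.4, 7.3]
gripper_width: 0.008
grasp_force: 3.8
```

Request:
step_arm:
  motion:
    - {"translation": [0,0,-2],"spin": 0,"hand": 1}
    - {"translation": [0,0,-2],"spin": 0,"hand": 1}
    - {"translation": [0,0,-3],"spin": 0,"hand": 1}
    - {"translation": [0,0,-7],"spin": 0,"hand": 1}
    - {"translation": [0,0,-10],"spin": 0,"hand": 1}
    - {"translation": [0,0,0],"spin": 0,"hand": 1}
    - {"translation": [0,0,0],"spin": 0,"hand": 1}
    - {"translation": [0,0,0],"spin": 0,"hand": 1}

```text
clock: 14.1
tcp_pos: [0.465, 0.0063, 0.2805]
eef_rot: [-2.165, -2.276, 0.0]
force: [-1.0, 0.4, -0.2]
gripper_width: 0.004
grasp_force: 0.0
```

```bash
python3 - <<'E'
from wh import *
wheels("w6")
plan([.4602+.007,-.0305,.262],.049,n=1)
E
```

```text
plate z 0.062
wheel 0.062 cx -0.0001 top 0.0783 raw95 0.079 995
wheel 0.024 cx -0.0001 top 0.0786 raw95 0.0791 456
wheel -0.014 cx 0.0 top 0.075 raw95 nan 0
cam [0.4604 0.0778 0.2604]
cur yaw_y 0.05 turn -0.001 n 1
[np.float64(-36.8), np.float64(0.4), np.float64(18.3)] spin 0.001
  return np.nanmean(a, axis, out=out, keepdims=keepdims)
```

Request:
step_arm:
  motion:
    - {"translation": [-37,0,0],"spin": 0,"hand": 1}
    - {"translation": [0,0,10],"spin": 0,"hand": 1}
    - {"translation": [0,0,8],"spin": 0,"hand": 1}
    - {"translation": [0,0,3],"spin": 0,"hand": 1}
    - {"translation": [0,0,1],"spin": 0,"hand": 1}
    - {"translation": [0,0,0],"spin": 0,"hand": 1}
    - {"translation": [0,0,0],"spin": 0,"hand": 1}

```text
clock: 14.85
tcp_pos: [0.4669, -0.0303, 0.2586]
eef_rot: [-2.164, -2.277, -0.0]
force: [-0.2, 0.5, -0.2]
gripper_width: 0.011
grasp_force: 0.0
```

Request:
step_arm:
  motion:
    - {"translation": [0,0,1],"spin": 0,"hand": 1}
    - {"translation": [0,0,1],"spin": 0,"hand": 1}
    - {"translation": [0,0,0],"spin": 0,"hand": 1}
    - {"translation": [0,0,0],"spin": 0,"hand": 1}

```text
clock: 15.25
tcp_pos: [0.4671, -0.0306, 0.2567]
eef_rot: [2.165, 2.276, 0.001]
force: [-0.3, 1.9, 2.7]
gripper_width: 0.007
grasp_force: 1.7
```

Request:
step_arm:
  motion:
    - {"translation": [0,0,1],"spin": 0,"hand": 1}
    - {"translation": [0,0,1],"spin": 0,"hand": 1}
    - {"translation": [0,0,1],"spin": 0,"hand": 1}
    - {"translation": [0,0,0],"spin": 0,"hand": 1}
    - {"translation": [0,0,0],"spin": 0,"hand": 1}

```text
clock: 15.75
tcp_pos: [0.4672, -0.0306, 0.2539]
eef_rot: [2.165, 2.275, 0.001]
force: [-0.0, 3.6, 7.8]
gripper_width: 0.004
grasp_force: 3.7
```

Request:
step_arm:
  motion:
    - {"translation": [0,0,0.4],"spin": 0,"hand": 1}
    - {"translation": [0,0,0],"spin": 0,"hand": 1}
    - {"translation": [0,-1,0],"spin": 0,"hand": 1}
    - {"translation": [0,-1,0],"spin": 0,"hand": 1}

```text
clock: 16.15
tcp_pos: [0.4653, -0.0307, 0.2536]
eef_rot: [2.165, 2.275, 0.002]
force: [0.8, 2.6, 7.8]
gripper_width: 0.009
grasp_force: 4.0
```

Request:
step_arm:
  motion:
    - {"translation": [0,-2,0],"spin": 0,"hand": 1}
    - {"translation": [0,-2,0],"spin": 0,"hand": 1}
    - {"translation": [0,-2,0],"spin": 0,"hand": 1}
    - {"translation": [0,-2,0],"spin": 0,"hand": 1}
    - {"translation": [0,-2,0],"spin": 0,"hand": 1}
    - {"translation": [0,-2,0],"spin": 0,"hand": 1}
    - {"translation": [0,0,0],"spin": 0,"hand": 1}
    - {"translation": [0,0,0],"spin": 0,"hand": 1}

```text
clock: 16.95
tcp_pos: [0.4525, -0.0314, 0.2534]
eef_rot: [-2.164, -2.276, 0.001]
force: [-1.5, 0.9, 7.7]
gripper_width: 0.009
grasp_force: 3.9
```

Request:
step_arm:
  motion:
    - {"translation": [0,0,-2],"spin": 0,"hand": 1}
    - {"translation": [0,0,-2],"spin": 0,"hand": 1}
    - {"translation": [0,0,-3],"spin": 0,"hand": 1}
    - {"translation": [0,0,-10],"spin": 0,"hand": 1}
    - {"translation": [-40,3,-30],"spin": 0,"hand": 1}
    - {"translation": [0,3,-20],"spin": 0,"hand": 1}
    - {"translation": [0,0,0],"spin": 0,"hand": 1}
    - {"translation": [0,0,0],"spin": 0,"hand": 1}

```text
clock: 17.75
tcp_pos: [0.4606, -0.071, 0.3203]
eef_rot: [2.165, 2.276, 0.0]
force: [-0.8, -0.2, -0.6]
gripper_width: 0.01
grasp_force: 0.0
```

```bash
python3 - <<'E'
from wh import *
wheels("w7")
plan([.4629,-.0864,.277],.049,n=1)
E
```

```text
plate z 0.062
wheel 0.062 cx 0.0 top 0.0783 raw95 0.0788 708
wheel 0.024 cx 0.0 top 0.0786 raw95 0.0795 743
wheel -0.014 cx 0.0002 top 0.0751 raw95 0.0759 687
cam [0.4561 0.0006 0.3002]
cur yaw_y 0.0504 turn -0.001 n 1
[np.float64(-15.9), np.float64(1.8), np.float64(42.7)] spin 0.001
```

View pics/w7.png

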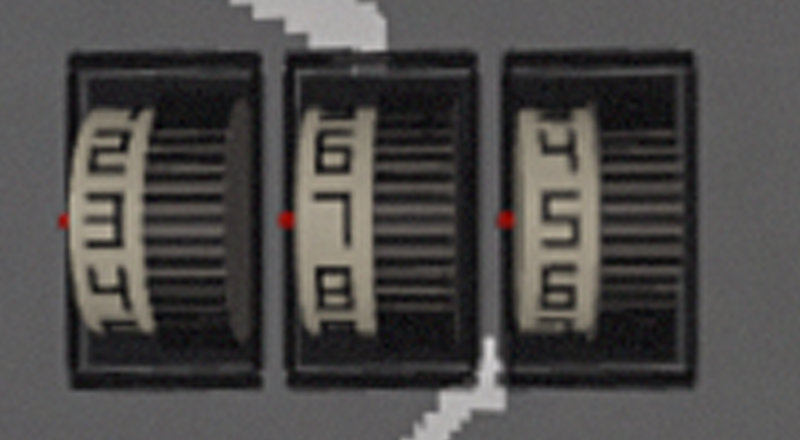

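All three wheels read 3 7 5, centred and locked at full height. Next is the button.

Request:
step_arm:
  motion:
    - {"translation": [-16,2,20],"spin": 0,"hand": 1}
    - {"translation": [0,0,22],"spin": 0,"hand": 1}
    - {"translation": [0,0,10],"spin": 0,"hand": 1}
    - {"translation": [0,0,0],"spin": 0,"hand": 1}
    - {"translation": [0,0,0],"spin": 0,"hand": 1}

```text
clock: 18.3
tcp_pos: [0.4634, -0.0864, 0.2677]
eef_rot: [-2.163, -2.276, 0.001]
force: [0.5, -1.1, 0.8]
gripper_width: 0.007
grasp_force: 0.0
```

Request:
step_arm:
  motion:
    - {"translation": [0,0,2],"spin": 0,"hand": 1}
    - {"translation": [0,0,2],"spin": 0,"hand": 1}
    - {"translation": [0,0,1],"spin": 0,"hand": 1}
    - {"translation": [0,0,0],"spin": 0,"hand": 1}
    - {"translation": [0,0,0],"spin": 0,"hand": 1}

```text
clock: 18.8
tcp_pos: [0.4639, -0.0868, 0.2634]
eef_rot: [2.165, 2.276, 0.001]
force: [0.9, 2.3, 2.7]
gripper_width: 0.008
grasp_force: 1.9
```

Request:
step_arm:
  motion:
    - {"translation": [0,0,1],"spin": 0,"hand": 1}
    - {"translation": [0,0,1],"spin": 0,"hand": 1}
    - {"translation": [0,0,0],"spin": 0,"hand": 1}
    - {"translation": [0,0,0],"spin": 0,"hand": 1}

```text
clock: 19.2
tcp_pos: [0.464, -0.0868, 0.2611]
eef_rot: [2.165, 2.276, 0.001]
force: [1.0, 3.6, 4.7]
gripper_width: 0.005
grasp_force: 2.7
```

Request:
step_arm:
  motion:
    - {"translation": [0,0,1],"spin": 0,"hand": 1}
    - {"translation": [0,0,1],"spin": 0,"hand": 1}
    - {"translation": [0,0,0],"spin": 0,"hand": 1}
    - {"translation": [0,0,0],"spin": 0,"hand": 1}

```text
clock: 19.6
tcp_pos: [0.4639, -0.0868, 0.2604]
eef_rot: [2.165, 2.275, 0.001]
force: [-1.8, 3.9, 17.3]
gripper_width: 0.006
grasp_force: 8.6
```

Request:
step_arm:
  motion:
    - {"translation": [0,0,1],"spin": 0,"hand": 1}
    - {"translation": [0,0,0],"spin": 0,"hand": 1}
    - {"translation": [0,0,0],"spin": 0,"hand": 1}

```text
clock: 19.9
tcp_pos: [0.4638, -0.0867, 0.2603]
eef_rot: [2.164, 2.275, 0.001]
force: [-2.8, 4.5, 26.0]
gripper_width: 0.004
grasp_force: 12.8
```

Request:
step_arm:
  motion:
    - {"translation": [0,0,-2],"spin": 0,"hand": 1}
    - {"translation": [0,0,-3],"spin": 0,"hand": 1}
    - {"translation": [0,0,-5],"spin": 0,"hand": 1}
    - {"translation": [0,0,-20],"spin": 0,"hand": 1}
    - {"translation": [0,0,-30],"spin": 0,"hand": 1}
    - {"translation": [0,15,0],"spin": 0,"hand": 1}
    - {"translation": [0,0,0],"spin": 0,"hand": 1}
    - {"translation": [0,0,0],"spin": 0,"hand": 1}
    - {"translation": [0,0,0],"spin": 0,"hand": 1}

```text
clock: 20.8
tcp_pos: [0.4778, -0.086, 0.3171]
eef_rot: [-2.163, -2.274, 0.002]
force: [-0.9, -0.4, -0.2]
gripper_width: 0.008
grasp_force: 0.0
```

```bash
python3 - <<'E'
from wh import *
wheels("w8")
for n in ["scene"]:
    c=env.capture(n);P=cloud(c)
    f=c["frame"].astype(int);g=(f[...,1]>f[...,2]*1.6)&(f[...,1]>f[...,0]*1.6)&(P[...,2]>.072)&(abs(P[...,1]+.08)<.06)
    print("btn",np.nanmedian(P[g],0),g.sum())
a=cv2.imread("pics/w8.png");cv2.imwrite("pics/w8.png",a)
E
```

```text
plate z 0.062
wheel 0.062 cx -0.0001 top 0.0783 raw95 0.0789 694
wheel 0.024 cx 0.0 top 0.0786 raw95 0.0792 738
wheel -0.014 cx 0.0 top 0.075 raw95 0.0755 713
cam [ 0.4732 -0.0145  0.2971]
btn [nan nan nan] 0
  return np.nanmean(a, axis, out=out, keepdims=keepdims)
```

View pics/w8.png

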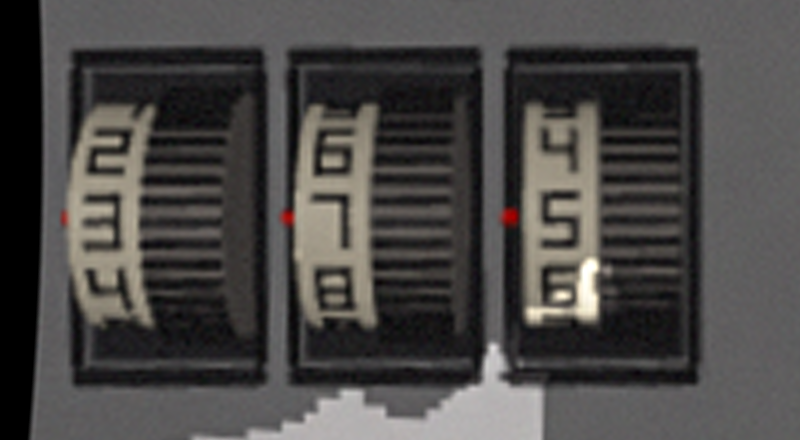

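All wheels still read 3 7 5. The hard stop came about 4 mm above the height the text implies, so I'll measure button and collar heights from above before handing in.

Request:
step_arm:
  motion:
    - {"translation": [-38,-7,0],"spin": 0,"hand": 1}
    - {"translation": [-38,-7,0],"spin": 0,"hand": 1}
    - {"translation": [0,0,0],"spin": 0,"hand": 1}
    - {"translation": [0,0,0],"spin": 0,"hand": 1}

```text
clock: 21.3
tcp_pos: [0.468, -0.1633, 0.3176]
eef_rot: [-2.167, -2.272, 0.0]
force: [-0.9, -0.3, -0.6]
gripper_width: 0.005
grasp_force: 0.0
```

```bash
python3 - <<'E'
from wh import *
c,L=wheels("w9")
m=(abs(L[...,0])<.04)&(abs(L[...,1]+.07)<.04)&(L[...,2]<.1)&(L[...,2]>.05)
f=c["frame"].astype(int);g=(f[...,1]>f[...,2]*1.4)&(f[...,1]>f[...,0]*1.4)&m
b=L[g&(L[...,2]>.074)][:,:2];ctr=np.median(b,0);print("btn centre",ctr.round(4))
r=np.hypot(L[...,0]-ctr[0],L[...,1]-ctr[1])
for a in range(0,32,2):
    q=L[m&(r>=a/1000)&(r<(a+2)/1000)][:,2];
    if len(q):print(a,len(q),np.percentile(q,[10,50,90]).round(4))
E
```

```text
plate z 0.062
wheel 0.062 cx 0.0 top 0.075 raw95 nan 0
wheel 0.024 cx 0.0 top 0.075 raw95 nan 0
wheel -0.014 cx 0.0002 top 0.075 raw95 0.0757 674
cam [ 0.4636 -0.0917  0.2976]
btn centre [ 0.0001 -0.069 ]
0 25 [0.0832 0.0842 0.0846]
2 80 [0.0833 0.084  0.0848]
4 135 [0.0831 0.0837 0.0847]
6 186 [0.0832 0.0839 0.0848]
8 241 [0.083  0.0839 0.0849]
10 291 [0.083  0.0839 0.0848]
12 271 [0.0811 0.083  0.0841]
14 325 [0.0731 0.0739 0.0749]
16 406 [0.073  0.074  0.0749]
18 446 [0.0731 0.074  0.0748]
20 394 [0.0724 0.0734 0.0744]
22 326 [0.0611 0.062  0.0629]
24 546 [0.0611 0.062  0.0628]
26 592 [0.0611 0.062  0.0628]
28 606 [0.061  0.0619 0.0628]
30 670 [0.061  0.062  0.0628]
  return np.nanmean(a, axis, out=out, keepdims=keepdims)
```

The button is up again with its top at 84 mm, and the collar is at 74 mm. The 78.4 mm stop was therefore the button's own hard stop, about 6 mm down. Handing in.

```bash
python3 -c "
from rig import env
print(env.close_job())"
```

```text
the job is handed in; nothing more can be done
None
```

The presetter reads 375 with all three wheels up and locked, the enter button was pressed to its stop and came back up, the arm touched nothing else on its moves, and the job is handed in; no verdict was returned.

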